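# Change over the vial boxes

### The arm

A 6-joint arm with a two-finger parallel gripper is mounted at the origin on a cart in front of the work surface, level with it; the furniture and walls round the work are solid. World frame = base frame: x ahead of the robot, y to its left, z up, the work surface at z = 0. Lengths are in m, angles in rad, forces in N, time in s.
With the tool pointing down it reaches from about 0.4 to 0.825 m from the base axis. Payload 7 kg.
Tool frame: the origin (TCP) lies at the very end of the fingers, on their centre line; the grasp point (between the pads) lies r.grip_point_offset behind it (r.grip_point_offset is the distance from the TCP to the grasp point, in m); z points along the fingers, y is the line along which they close (so a half turn about z gives the same grasp; the last joint's range is limited). The gripper opens to 88 mm and grips with 3 to 60 N. Pads are 19 mm wide; open, the fingers measure 130 mm over their backs; the gripper's body (78 mm by 193 mm) begins 47 mm behind the grasp point.
Start: joints at [-0.916, 0.359, 0.012, 0, -1.224, -0.288], TCP at [0.242, -0.63, 0.227] pointing down, gripper open.
Joint ranges: [-3.07, 3.07], [-1.43, 2.12], [-1.02, 1.25], [-3.03, 1.67], [-3.05, -0], [-3.03, 3.03]. Speed limits (rad/s): [2.39, 2.39, 3.01, 3.14, 3.14, 3.14].

### API

Orientations are given as a unit quaternion [x, y, z, w].
In Python, from cell import r gives the robot as it stands.
- The arm moves only by the tool jog_arm, called after "Emit:" as name(argument=value, ...), one argument or row to a line, values as JSON. Schema: {"type":"object","properties":{"increments":{"type":"array","items":{"type":"array","prefixItems":[{"type":"array","items":{"type":"number"},"minItems":3,"maxItems":3},{"type":"array","items":{"type":"number"},"minItems":3,"maxItems":3}],"minItems":2,"maxItems":2},"minItems":1,"maxItems":8},"jaw":{"type":"number"},"force":{"type":"number"},"only":{"type":"string"},"quiet":{"type":"boolean"},"lines":{"type":"string"}},"required":["increments"],"additionalProperties":false}. increments is a list of rows, 1 to 8 of them, each written [[dx, dy, dz], [rx, ry, rz]]: dx, dy, dz in shares of the most that a row can go, 1 being 62.5 mm, then a rotation vector rx, ry, rz in parts of the range, where 1.0 means pi/2 rad; each row shifts and turns the commanded pose from where the row before left it, along the tool's axes as they then stand; what a row does not reach is not made up. A row lasts 1/8 s, in which the tool goes at most 0.0625 m and 0.188 rad, less where a joint would pass 70% of its speed; a pose out of reach is approached as far as the arm can. jaw is the opening from 0.0 (shut) to 1.0 (fully open), set as the call begins (left out keeps the last). The fingers move at their own pace and stop on an object; force is the grip in N (left out, the last holds). Time passes only in rows, so rows that do not move let the fingers close. The tool returns the time, the measured TCP pose, the force, the opening and the grip force at its end. only (a regular expression) keeps the lines of the reply that match it, lines (a string "A,B") keeps lines A to B, and quiet returns only ok. A shift or turn number past 1, either way, is cut back to 1. Input that does not fit is refused with a message, and nothing moves.
- r.get_obs(): the state, without advancing time (a new reading comes with each control period).
- r.capture(name): name is "scene" or "top" or "wrist"; returns (picture, depth): 480x640x3 uint8, blue, green, red; 480x640 float32, m along the optical axis (not along the pixel's ray), 0 where there is no reading.
- r.calibration(name): a dict with "fovy" (degrees; the focal length in pixels is half the picture's height over the tangent of half this angle, whatever the lens; pixels are square), "cx", "cy" (the principal point, pixels), "origin" and "orientation" of the camera in the world; the wrist camera has in their place "mount" (4x4, takes a point from camera to tool coordinates, whose origin is the TCP and whose axes are the flange's). Camera axes: x right, y up, looking along -z (the intrinsics and any distortion apply to the point x, -y, -z); pixel columns grow to the right and rows downward; lengths in m; the calibration is good to about 2 mm. A picture is of the moment at which its call begins: read the wrist's pose just before it. calibration takes no time and is no camera call.
- r.sign_off(): hands the job in; it is judged then, once.
The state is a dict: "time_s": time; "joint_positions": joint angles; "qvel": joint speeds; "joint_torque": joint torques, N m; "tcp_pos": TCP position; "tcp_rot": TCP orientation; "force": force on the tool from outside, world axes, zero at the start; "torque": the same for the moment, N m; "grip_width": opening from 0.0 (shut) to 1.0 (fully open); "gripper_force": force on a finger pad.
Only numpy, scipy, OpenCV 4.12 (cv2) and the standard library are available. Lean on these libraries where they do the work, as an engineer would, in place of code of your own. Each camera call takes 0.05 s, during which the arm holds its last target. There are 200 camera calls.

### The job

The box with the vials in it is full and the other one, empty and shut, is next; only one may stand open at a time. First tip the full box's raised lid back over so that it drops fully shut, then flip the empty box's lid up by its thumb lip and right over until it leans back on its hinge and stays open by itself. Only push with the fingers, gently: grip and lift nothing, and leave both boxes, the vials and the things around them where they stand.

Things in the scene. Friction and masses are not known exactly. Their poses are not given: they have to be found in the camera images.
- filled_box: white plastic box, grey hinged lid open at the start, two vials inside; 90 mm deep (x), 120 wide (y), 60 high, walls and floor 5 mm, about 0.9 kg, loose on the table. Origin: centre of its underside; x points from the front (lip) to the rear (hinge), within 0.3 rad of the robot's left (+y): the lip faces right, the lid opens over to the left.
- empty_box: the same kind of box, empty, its lid shut at the start; 90 mm deep (x), 120 wide (y), 60 high, walls and floor 5 mm, about 0.9 kg, loose on the table. Origin: centre of its underside; x points from the front (lip) to the rear (hinge), within 0.3 rad of the robot's left (+y): the lip faces right, the lid opens over to the left.
- filled_lid (a joint): lid of the filled box, rad: 0 = shut, lid level on the box; pi/2 = lid upright; 2.0 = open, leaning back against its stop. The free lid weighs 0.12 kg; gravity drops it shut from below about 1.5 and open from above about 1.6; a soft-close damper makes it sink slowly (about 2 rad/s at most), 1 to 3 s for a full drop. Nothing else holds it.
- empty_lid (a joint): lid of the empty box, rad: 0 = shut, lid level on the box; pi/2 = lid upright; 2.0 = open, leaning back against its stop. The free lid weighs 0.12 kg; gravity drops it shut from below about 1.5 and open from above about 1.6; a soft-close damper makes it sink slowly (about 2 rad/s at most), 1 to 3 s for a full drop. Nothing else holds it.
- filled_lip (a point): middle of the front edge of the thumb lip on the filled box's lid, mid thickness; it moves with the lid, 116 mm from the hinge axis. The grey lid is a 5 mm plate as wide as the box; the lip is 60 mm wide, 5 mm thick, and with the lid shut sticks out 24 mm beyond the box's front wall with its underside 60 mm above the table, free underneath.
- empty_lip (a point): middle of the front edge of the thumb lip on the empty box's lid, mid thickness; it moves with the lid, 116 mm from the hinge axis. The grey lid is a 5 mm plate as wide as the box; the lip is 60 mm wide, 5 mm thick, and with the lid shut sticks out 24 mm beyond the box's front wall with its underside 60 mm above the table, free underneath.
- filled_hinge (a point): middle of the filled box's lid hinge axis, at the top of the rear wall, 60 mm above the box's underside and 47 mm behind its centre; the axis runs along the box's y.
- empty_hinge (a point): middle of the empty box's lid hinge axis, at the top of the rear wall, 60 mm above the box's underside and 47 mm behind its centre; the axis runs along the box's y.
- vial_a: small glass vial 22x22x47 mm standing inside the filled box, below its rim; origin under its centre; leave it alone
- vial_b: another small glass vial 22x22x47 mm standing inside the filled box; origin under its centre; leave it alone
- carton: small medicine carton 88x50x22 mm lying on the table nearest the robot, in the middle; origin under its centre; leave it alone
- vial_tall: glass vial 26x26x49 mm standing on the table in the middle, just beyond the boxes; origin under its centre; leave it alone
- stamp: rubber stamp with a round knob, 23x50x52 mm, standing behind the boxes; origin under its centre; leave it alone
- cream_tube: small cream tube 30x82x20 mm lying on the table at the front left; origin under its centre; leave it alone
Not all that is in view belongs to the job. Leave any brown look-alike of the empty_box alone. What is shaped like the filled_box but orange is not meant.

How it is judged:
By the outcome, as a careful person would: the job done as asked, in the order asked, and still so for the second after the job is handed in, with the robot touching nothing.
It also fails if it takes over 56 s, if anything falls off the work surface, if the arm or the gripper's body presses on something with over 40 N, if the wrist force passes 120 N, or if a joint passes its speed limit or range.

## Working session

There is one attempt and no reset: what is moved stays moved. The work goes in short steps, Python scripts to look and compute and a tool call to move; the robot and the scene stay as the last step left them, time stands still between calls to the robot, and variables do not carry over. Pictures are saved under pics/ and viewed, at most 10 in all, crops included, and the job is handed in when it is done.

```bash
ls; mkdir -p pics; python3 - <<'E'
from cell import r
import cv2,numpy as np
for n in ("scene","top"):
    p,d=r.capture(n); cv2.imwrite(f"pics/{n}0.png",p); np.save(f"{n}0.npy",d)
    print(n,{k:np.round(v,4).tolist() if not isinstance(v,str) else v for k,v in r.calibration(n).items()}, (d>0).mean())
o=r.get_obs(); print(o["time_s"],o["tcp_pos"],o["tcp_rot"],o["force"],r.grip_point_offset)
E
```

```text
pics
scene {'fovy': 55.2108, 'cx': 315.9067, 'cy': 241.79, 'origin': [0.2064, 0.7123, 0.7172], 'orientation': [-0.1077, 0.3953, 0.876, -0.2545]} 0.996015625
top {'fovy': 42.6452, 'cx': 323.1493, 'cy': 230.5471, 'origin': [0.4552, 0.0815, 1.4021], 'orientation': [-0.0317, 0.029, 0.716, -0.6968]} 0.99603515625
0.1 [ 0.24187389 -0.62971121  0.22571951] [-1.82296144e-01  9.83243394e-01  7.12817671e-04 -1.89160899e-04] [ 0.38616394 -0.99891211  0.42283687] 0.0188
```

View pics/scene0.png

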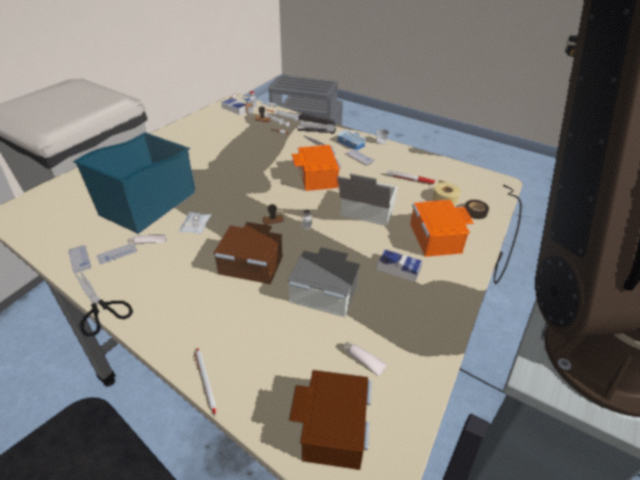

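View pics/top0.png

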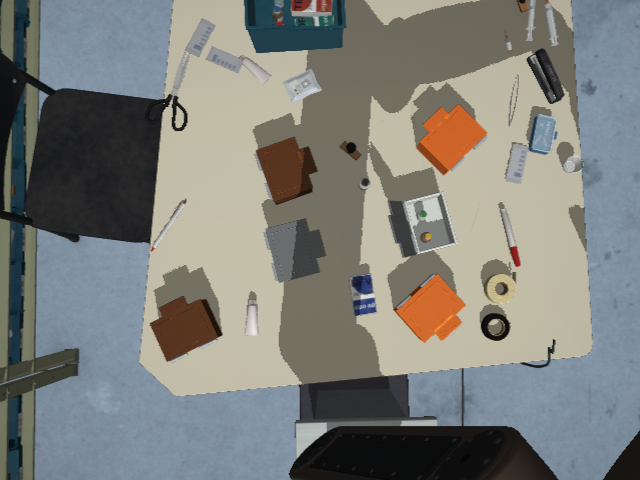

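Top view: the filled box is at about (422,224) with its lid standing up on the left side, and the vials at (424,213) and (427,237). The shut grey empty box is at (293,248) with its lip at (320,245). The carton is at (363,294) and vial_tall at (364,183).

```bash
cat > h.py <<'E'
import numpy as np, cv2
from cell import r
from scipy.spatial.transform import Rotation as R
def world(n,d):
    c=r.calibration(n); f=240/np.tan(np.radians(c["fovy"])/2)
    v,u=np.mgrid[:480,:640]
    P=np.stack([(u-c["cx"])/f*d,-(v-c["cy"])/f*d,-d],-1)
    return P@R.from_quat(c["orientation"]).as_matrix().T+np.array(c["origin"])
def delta(p,Rt):
    "tool-axis shift and rotvec from the present pose to p,Rt"
    o=r.get_obs(); R0=R.from_quat(o["tcp_rot"])
    return np.round(R0.inv().apply(np.array(p)-o["tcp_pos"]),4),np.round((R0.inv()*Rt).as_rotvec(),4)
E
python3 - <<'E'
from h import *
d=np.load("top0.npy"); W=world("top",d); p=cv2.imread("pics/top0.png")
z=W[...,2]
print("table z",np.median(z[200:300,340:350]))
def box(name,u0,u1,v0,v1,lo,hi):
    m=np.zeros(z.shape,np.uint8); m[v0:v1,u0:u1]=((z>lo)&(z<hi))[v0:v1,u0:u1]
    n,l,s,c=cv2.connectedComponentsWithStats(m); k=1+np.argmax(s[1:,4]); q=W[l==k]
    (c,wh,a)=cv2.minAreaRect((q[:,:2]*1000).astype(np.float32)); print(name,np.round(c),np.round(wh),round(a,1),"z",np.percentile(q[:,2],[5,50,95]).round(4),len(q),"x",np.percentile(q[:,0],[1,99]).round(3),"y",np.percentile(q[:,1],[1,99]).round(3))
    return q
q=box("empty",258,335,210,290,.045,.08)
# plate and lip apart: rows cut by width
box("filled rim",375,465,180,265,.045,.075)
L=box("filled lid",375,465,180,265,.085,.2)
c=L.mean(0); U,S,V=np.linalg.svd(L-c); print("lid centre",c,"normal",V[2])
t=L[L[:,2]>.15]; print("lid top",t.mean(0),len(t))
t=L[(L[:,2]>.12)&(L[:,2]<.13)]; print("lid z.125",t.mean(0),len(t))
box("tall vial",355,375,172,195,.02,.08); box("carton",345,380,270,318,.012,.04); box("stamp",338,364,138,162,.012,.08)
box("orange1",415,490,100,178,.03,.09); box("orange2",390,470,270,345,.03,.09)
m=cv2.inRange(cv2.cvtColor(p,cv2.COLOR_BGR2HSV),(0,0,60),(180,60,140))
# empty box: yaw from plate only (erode out lip)
me=np.zeros(z.shape,np.uint8); me[210:290,258:335]=((z>.045)&(z<.08))[210:290,258:335]*255
q=(W[me>0][:,:2]*1000); 
cc,wh,a=cv2.minAreaRect(q.astype(np.float32)); print(cv2.boxPoints((cc,wh,a)).round())
g=cv2.morphologyEx(me,cv2.MORPH_OPEN,np.ones((33,33),np.uint8)); lip=cv2.subtract(me,cv2.dilate(g,np.ones((3,3))))
ql=W[lip>0]; ql=ql; qb=W[g>0]; print("plate c",qb.mean(0),len(qb),"lip c",ql.mean(0),len(ql))
np.set_printoptions(suppress=True)
crop=cv2.resize(p[170:300,250:480],None,fx=3.4,fy=3.4,interpolation=cv2.INTER_CUBIC); cv2.imwrite("pics/crop0.png",crop)
E
```

```text
table z -0.0013835735111775715
empty [532. 146.] [122. 120.] 13.1 z [0.0602 0.065  0.0695] 2716 x [0.467 0.593] y [0.088 0.208]
filled rim [ 582. -146.] [122. 101.] 12.5 z [0.0491 0.0588 0.0704] 657 x [0.516 0.648] y [-0.205 -0.09 ]
filled lid [565. -73.] [120.  41.] 13.4 z [0.0896 0.1283 0.1629] 729 x [0.507 0.624] y [-0.102 -0.051]
lid centre [ 0.56508727 -0.07382922  0.12657199] normal [-0.19969771  0.87965803 -0.43165098]
lid top [ 0.56172537 -0.05814282  0.16008149] 128
lid z.125 [ 0.56605268 -0.07477876  0.12532914] 94
tall vial [679. -11.] [24. 24.] 44.8 z [0.024  0.0369 0.0487] 108 x [0.666 0.69 ] y [-0.023  0.001]
carton [429.   0.] [88. 50.] 7.1 z [0.0164 0.0209 0.0257] 886 x [0.385 0.472] y [-0.026  0.028]
stamp [760.  19.] [43. 23.] 57.8 z [0.0124 0.0431 0.0513] 135 x [0.742 0.777] y [0.001 0.035]
orange1 [ 777. -203.] [119. 126.] 43.3 z [0.0572 0.0645 0.0694] 2748 x [0.702 0.835] y [-0.275 -0.141]
orange2 [ 391. -148.] [121. 123.] 39.9 z [0.0595 0.0648 0.0695] 2850 x [0.332 0.463] y [-0.208 -0.074]
[[459. 190.]
 [486.  73.]
 [605. 101.]
 [578. 218.]]
plate c [nan nan nan] 0 lip c [0.53064478 0.14932934 0.06500559] 2716<stdin>:25: RuntimeWarning: Mean of empty slice.
  ret = um.true_divide(
```

View pics/crop0.png

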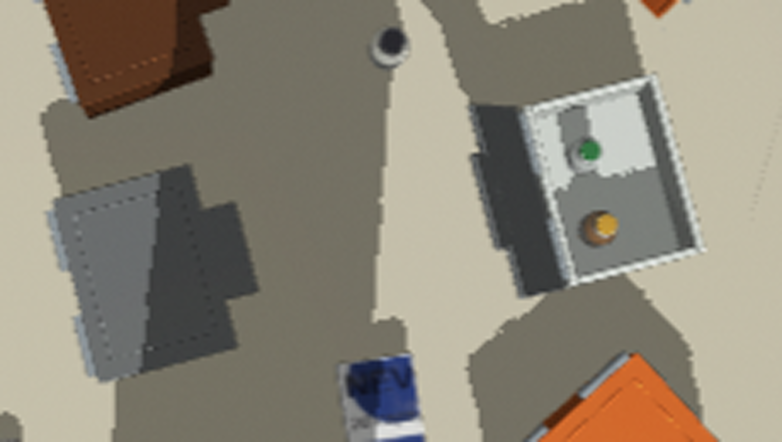

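The crop shows both boxes yawed about 13°, with the lips to the right. The filled lid leans left over its hinge, which runs from crop (525,105) to (572,285). First I'll turn the tool, then travel.

Units first: shifts go in shares of 62.5 mm and turns go in shares of pi/2 rad. So -0.01 m is -0.16, -0.18 rad / 1.5708 = -0.1146.

```bash
cat >> h.py <<'E'
e=np.array([-.225,.974,0]); yt=np.array([-.974,-.225,0])
HF=np.array([.573,-.104,.06]); HE=np.array([.519,.200,.06])
def ori(tilt): return R.from_matrix(np.column_stack([-e,yt,[0,0,-1]]))*R.from_rotvec([0,-tilt,0])
def at(H,off,z,tilt=0,lat=0):
    p=H+off*e-lat*yt; p[2]=z; return p,ori(tilt)
def st():
    o=r.get_obs(); q=o["tcp_pos"]; print("t",o["time_s"],"pos",q.round(4),"F",o["force"].round(2)); 
    for n,H in(("F",HF),("E",HE)): print(n,"off",((q-H)@e).round(4),"lat",(-(q-H)@yt).round(4))
E
python3 -c "
from h import *
print(delta(*at(HF,.1,.23)))"
```

```text
(array([-0.5115,  0.4711, -0.0036]), array([ 1.3000e-03,  1.0000e-03, -1.4312e+00]))
```

Emit:
jog_arm(
  increments=[
    [[0,0,-0.16],[0,0,-0.1146]],
    [[0,0,-0.16],[0,0,-0.1146]],
    [[0,0,-0.16],[0,0,-0.1146]],
    [[0,0,-0.16],[0,0,-0.1146]],
    [[0,0,0],[0,0,-0.1146]],
    [[0,0,0],[0,0,-0.1146]],
    [[0,0,0],[0,0,-0.1146]],
    [[0,0,0],[0,0,-0.1082]],
  ],
  jaw=0,
)

```text
time_s: 1.1
tcp_pos: [0.2419, -0.6298, 0.266]
tcp_rot: [0.784, -0.621, -0.0, -0.0]
force: [-1.4, -0.5, -0.7]
grip_width: 0.149
gripper_force: 0.0
```

```bash
python3 -c "
from h import *
print(delta(*at(HF,.1,.26)))"
```

```text
(array([-0.5357, -0.4434,  0.0064]), array([0.0002, 0.001 , 0.0046]))
```

In the tool's units: -0.04 m is -0.64, -0.033 m is -0.528.

Emit:
jog_arm(
  increments=[
    [[-0.64,-0.528,0],[0,0,0]],
    [[-0.64,-0.528,0],[0,0,0]],
    [[-0.64,-0.528,0],[0,0,0]],
    [[-0.64,-0.528,0],[0,0,0]],
    [[-0.64,-0.528,0],[0,0,0]],
    [[-0.64,-0.528,0],[0,0,0]],
    [[-0.64,-0.528,0],[0,0,0]],
  ],
)

```text
time_s: 1.98
tcp_pos: [0.4048, -0.3038, 0.2664]
tcp_rot: [0.782, -0.623, -0.0, -0.0]
force: [1.3, -1.2, 0.7]
grip_width: 0.006
gripper_force: 0.0
```

Emit:
jog_arm(
  increments=[
    [[-0.64,-0.528,0],[0,0,0]],
    [[-0.64,-0.528,0],[0,0,0]],
    [[-0.64,-0.528,0],[0,0,0]],
    [[-0.64,-0.528,0],[0,0,0]],
    [[-0.64,-0.528,0],[0,0,0]],
    [[-0.64,-0.528,0],[0,0,0]],
    [[-0.256,-0.224,0],[0,0,0]],
    [[0,0,0],[0,0,0]],
  ],
)

```text
time_s: 2.98
tcp_pos: [0.5538, -0.0075, 0.2659]
tcp_rot: [0.783, -0.622, -0.0, 0.001]
force: [-0.7, 0.6, 0.3]
grip_width: 0.005
gripper_force: 0.0
```

```bash
python3 -c "
from h import *
print(delta(*at(HF,.1,.13)));st()"
```

```text
(array([-0.0016,  0.0029,  0.1359]), array([ 0.0014, -0.    ,  0.0007]))
t 2.975 pos [ 0.5538 -0.0075  0.2659] F [-0.73  0.58  0.31]
F off 0.0983 lat 0.003
E off -0.2099 lat -0.0128
```

In the tool's units: 0.04 m is 0.64, 0.01 m is 0.16.

Emit:
jog_arm(
  increments=[
    [[0,0.048,0.64],[0,0,0]],
    [[0,0,0.64],[0,0,0]],
    [[0,0,0.64],[0,0,0]],
    [[0,0,0.256],[0,0,0]],
    [[0.32,0,0],[0,0,0]],
    [[0.16,0,0],[0,0,0]],
    [[0.128,0,0],[0,0,0]],
    [[0.128,0,0],[0,0,0]],
  ],
)

```text
time_s: 3.98
tcp_pos: [0.5614, -0.0543, 0.1312]
tcp_rot: [0.782, -0.623, 0.0, -0.0]
force: [0.2, 0.9, -0.0]
grip_width: 0.003
gripper_force: 0.3
```

Emit:
jog_arm(
  increments=[
    [[0.128,0,0],[0,0,0]],
    [[0.128,0,0],[0,0,0]],
    [[0.128,0,0],[0,0,0]],
    [[0.128,0,0],[0,0,0]],
    [[0.128,0,0],[0,0,0]],
    [[0.128,0,0],[0,0,0]],
    [[0.128,0,0],[0,0,0]],
    [[0.128,0,0],[0,0,0]],
  ],
)

```text
time_s: 4.97
tcp_pos: [0.5755, -0.1169, 0.1305]
tcp_rot: [0.782, -0.623, -0.0, 0.0]
force: [-0.5, -0.4, 0.6]
grip_width: 0.006
gripper_force: 0.0
```

```bash
python3 -c "
from h import *
st()
p,d=r.capture('scene');cv2.imwrite('pics/scene1.png',cv2.resize(p[100:340,200:520],None,fx=2,fy=2))"
```

```text
t 4.975 pos [ 0.5755 -0.1169  0.1305] F [-0.52 -0.37  0.65]
F off -0.0131 lat -0.0005
E off -0.3214 lat -0.0163
```

View pics/scene1.png

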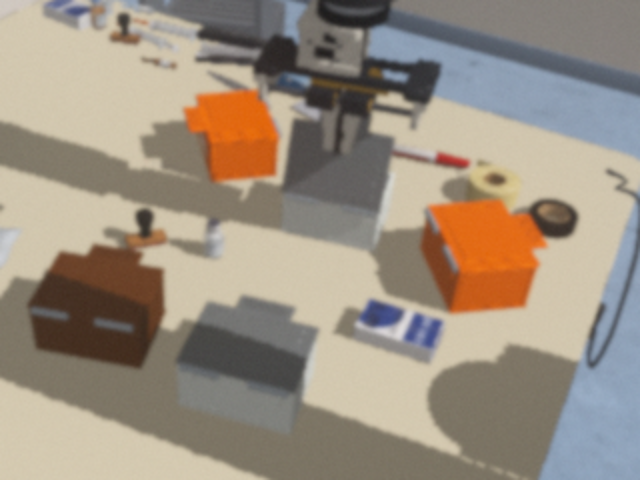

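The lid is past upright and sinking shut ahead of the fingers. I'll lift clear, move back over the gap and tilt.

In the tool's units: -0.05 m is -0.8, -0.045 m is -0.72.

Emit:
jog_arm(
  increments=[
    [[0,0,-0.72],[0,0,0]],
    [[0,0,-0.72],[0,0,0]],
    [[0,0,-0.64],[0,0,0]],
    [[-0.8,0,0],[0,0,0]],
    [[-0.8,0,0],[0,0,0]],
    [[-0.8,0,0],[0,0,0]],
    [[-0.32,0,0],[0,0,0]],
    [[0,0,0],[0,0,0]],
  ],
)

```text
time_s: 6.02
tcp_pos: [0.5371, 0.0506, 0.2608]
tcp_rot: [0.783, -0.622, 0.0, -0.0]
force: [0.0, -0.5, -0.2]
grip_width: 0.007
gripper_force: 0.0
```

Emit:
jog_arm(
  increments=[
    [[0,0,0],[0,-0.1019,0]],
    [[0,0,0],[0,-0.1019,0]],
    [[0,0,0],[0,-0.1019,0]],
    [[0,0,0],[0,-0.1019,0]],
    [[0,0,0],[0,-0.1019,0]],
    [[0,0,0],[0,0,0]],
  ],
)

```text
time_s: 6.78
tcp_pos: [0.5377, 0.046, 0.2576]
tcp_rot: [0.718, -0.576, -0.307, -0.243]
force: [-0.6, 0.1, 0.3]
grip_width: 0.005
gripper_force: 0.0
```

```bash
python3 -c "
from h import *
st()
print(delta(*at(HE,-.16,.038,.8,-.008)))
p,d=r.capture('top');W=world('top',d);z=W[...,2]
cv2.imwrite('pics/top1.png',p)
c=W[195:255,395:470]; m=(c[...,2]>.045)&(c[...,2]<.08); q=(c[m][:,:2]*1000).astype(np.float32); print(m.sum(),cv2.minAreaRect(q),np.percentile(c[m][:,2],[5,50,95]))"
```

```text
t 6.775 pos [0.5377 0.046  0.2576] F [-0.62  0.13  0.33]
F off 0.154 lat -0.0007
E off -0.1542 lat -0.0165
(array([ 0.1619, -0.0096,  0.1484]), array([-0.0015,  0.0033, -0.0085]))Traceback (most recent call last):
  File "<string>", line 7, in <module>
    c=W[195:255,395:470]; m=(c[...,2]>.045)&(c[...,2]<.08); q=(c[m][:,:2]*1000).astype(np.float32); print(m.sum(),cv2.minAreaRect(q),np.percentile(c[m][:,2],[5,50,95]))
                                                                                                                                     ~~~~~~~~~~~~~^^^^^^^^^^^^^^^^^^^^^
    return _quantile_unchecked(
        a, q, axis, out, overwrite_input, method, keepdims, weights)
    return _ureduce(a,
                    func=_quantile_ureduce_func,
    ...<5 lines>...
                    overwrite_input=overwrite_input,
                    method=method)
    r = func(a, **kwargs)
    result = _quantile(arr,
                       quantiles=q,
    ...<2 lines>...
                       out=out,
                       weights=wgt)
    slices_having_nans = np.isnan(arr[-1, ...])
                                  ~~~^^^^^^^^^
IndexError: index -1 is out of bounds for axis 0 with size 0
```

View pics/top1.png

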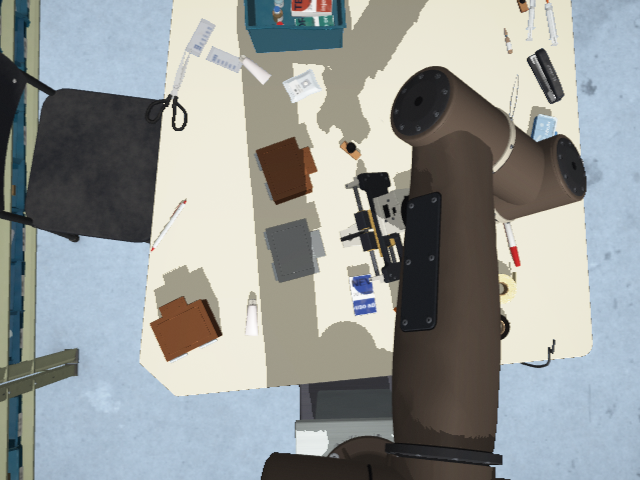

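Top view: the empty box at (292,250) is untouched and the gripper is tilted in the gap, with its tips near (345,238). The arm hides the filled box, so I'll check that from the scene camera while descending.

In the tool's units: 0.03 m is 0.48, 0.027 m is 0.432.

Emit:
jog_arm(
  increments=[
    [[0.48,-0.032,0.432],[0,0,0]],
    [[0.48,-0.032,0.432],[0,0,0]],
    [[0.48,-0.032,0.432],[0,0,0]],
    [[0.48,-0.032,0.432],[0,0,0]],
    [[0.32,-0.032,0.32],[0,0,0]],
    [[0.192,0,0.192],[0,0,0]],
    [[0.16,0,0.128],[0,0,0]],
    [[0,0,0],[0,0,0]],
  ],
)

```text
time_s: 7.82
tcp_pos: [0.5485, 0.0451, 0.0412]
tcp_rot: [0.721, -0.574, -0.305, -0.242]
force: [-0.2, 0.4, -0.0]
grip_width: -0.001
gripper_force: 0.0
```

```bash
python3 -c "
from h import *
st()
print(delta(*at(HE,-.108,.038,.8,-.008)))
p,d=r.capture('scene');W=world('scene',d)
cv2.imwrite('pics/scene2.png',cv2.resize(p[100:340,200:520],None,fx=2,fy=2))
c=(HF-.047*e)
m=(abs((W-c)@e)<.04)&(abs((W-c)@yt)<.055)&(W[...,2]>.0); print(m.sum(),np.percentile(W[m][:,2],[5,25,50,75,95]))"
```

```text
t 7.825 pos [0.5485 0.0451 0.0412] F [-0.18  0.36 -0.04]
F off 0.1507 lat 0.0097
E off -0.1575 lat -0.0061
(array([-0.0323,  0.0019,  0.0378]), array([-0.0003, -0.0003, -0.0006]))
3677 [0.06644209 0.2615099  0.29551054 0.33982803 0.38402031]
```

View pics/scene2.png

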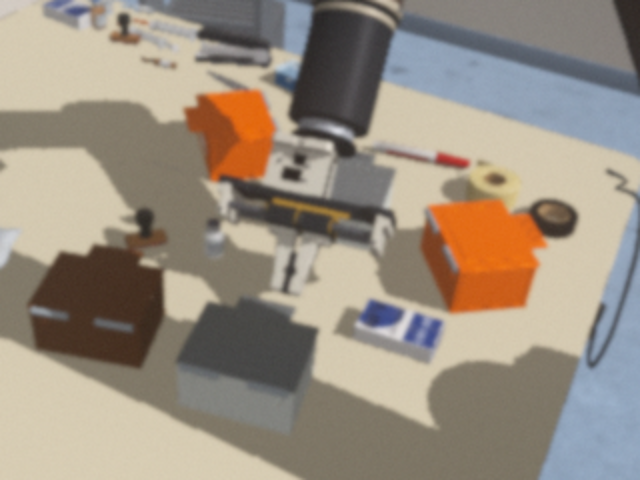

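The filled lid is down level (about 0.066 m). The tips are at crop (290,290), in front of the empty box's lip at (265,305), with vial_tall and the carton clear. Next I'll slide under the lip and raise.

In the tool's units: 0.0089 m is 0.1424, -0.0087 m is -0.1392.

Emit:
jog_arm(
  increments=[
    [[-0.1392,0,0.1424],[0,0,0]],
    [[-0.1392,0,0.1424],[0,0,0]],
    [[-0.1392,0,0.1424],[0,0,0]],
    [[-0.1392,0,0.1424],[0,0,0]],
    [[0,0,0],[0,0,0]],
  ],
)

```text
time_s: 8.5
tcp_pos: [0.5371, 0.0946, 0.0417]
tcp_rot: [0.721, -0.573, -0.305, -0.243]
force: [-0.7, 0.5, 0.0]
grip_width: 0.007
gripper_force: 0.2
```

```bash
python3 -c "
from h import *
st()"
```

```text
t 8.5 pos [0.5371 0.0946 0.0417] F [-0.68  0.47  0.03]
F off 0.2015 lat 0.0097
E off -0.1068 lat -0.0061
```

Emit:
jog_arm(
  increments=[
    [[-0.1488,0,-0.072],[0,0,0]],
    [[-0.1488,0,-0.072],[0,0,0]],
    [[-0.1488,0,-0.072],[0,0,0]],
    [[-0.1488,0,-0.072],[0,0,0]],
  ],
)

```text
time_s: 9.0
tcp_pos: [0.5345, 0.1066, 0.0816]
tcp_rot: [0.721, -0.574, -0.305, -0.243]
force: [0.1, 0.1, -1.2]
grip_width: 0.006
gripper_force: 0.3
```

```bash
python3 -c "
from h import *
st()
p,d=r.capture('scene')
cv2.imwrite('pics/scene3.png',cv2.resize(p[180:340,240:400],None,fx=3,fy=3))"
```

```text
t 9.0 pos [0.5345 0.1066 0.0816] F [ 0.1   0.06 -1.16]
F off 0.2138 lat 0.0099
E off -0.0945 lat -0.0059
```

View pics/scene3.png

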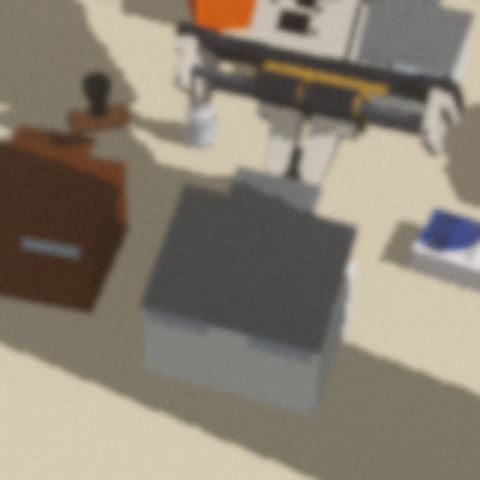

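The lid is rising: its lip at crop (275,190) is up over the fingers at (295,160). I'll follow the arc.

In the tool's units: -0.0097 m is -0.1552, -0.0089 m is -0.1424.

Emit:
jog_arm(
  increments=[
    [[-0.1424,0,-0.0544],[0,0,0]],
    [[-0.1424,0,-0.0544],[0,0,0]],
    [[-0.1424,0,-0.0544],[0,0,0]],
    [[-0.1424,0,-0.0544],[0,0,0]],
    [[-0.1552,0,0.016],[0,0,0]],
    [[-0.1552,0,0.016],[0,0,0]],
    [[-0.1552,0,0.016],[0,0,0]],
    [[-0.1552,0,0.016],[0,0,0]],
  ],
)

```text
time_s: 10.05
tcp_pos: [0.5241, 0.1507, 0.141]
tcp_rot: [0.721, -0.574, -0.305, -0.242]
force: [-0.6, -0.2, 0.3]
grip_width: 0.004
gripper_force: 0.3
```

Emit:
jog_arm(
  increments=[
    [[-0.112,0,0.0576],[0,0,0]],
    [[-0.112,0,0.0576],[0,0,0]],
    [[-0.112,0,0.0576],[0,0,0]],
    [[-0.112,0,0.0576],[0,0,0]],
    [[-0.0976,0,0.1008],[0,0,0]],
    [[-0.0976,0,0.1008],[0,0,0]],
    [[-0.0976,0,0.1008],[0,0,0]],
    [[-0.0976,0,0.1008],[0,0,0]],
  ],
)

```text
time_s: 11.05
tcp_pos: [0.5097, 0.2139, 0.1506]
tcp_rot: [0.721, -0.574, -0.305, -0.243]
force: [-0.1, 0.6, 0.4]
grip_width: 0.007
gripper_force: 0.0
```

```bash
python3 -c "
from h import *
st()
p,d=r.capture('scene')
cv2.imwrite('pics/scene4.png',cv2.resize(p[180:340,240:400],None,fx=3,fy=3))"
```

```text
t 11.05 pos [0.5097 0.2139 0.1506] F [-0.09  0.65  0.42]
F off 0.3239 lat 0.0099
E off 0.0157 lat -0.006
```

View pics/scene4.png

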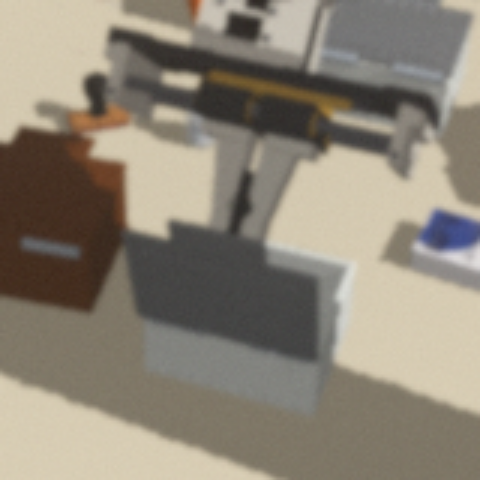

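The lid is past upright and leaning back. I'll back straight out along the fingers, then check both boxes.

In the tool's units: -0.04 m is -0.64, -0.03 m is -0.48.

Emit:
jog_arm(
  increments=[
    [[0,0,-0.32],[0,0,0]],
    [[0,0,-0.48],[0,0,0]],
    [[0,0,-0.64],[0,0,0]],
    [[0,0,-0.64],[0,0,0]],
    [[0,0,-0.64],[0,0,0]],
    [[0,0,-0.48],[0,0,0]],
    [[0,0,0],[0,0,0]],
    [[0,0,0],[0,0,0]],
  ],
)

```text
time_s: 12.1
tcp_pos: [0.5418, 0.0733, 0.2899]
tcp_rot: [0.72, -0.574, -0.305, -0.243]
force: [0.3, -0.4, -0.8]
grip_width: 0.002
gripper_force: 0.0
```

Emit:
jog_arm(
  increments=[
    [[0.48,0,-0.8],[0,0,0]],
    [[0.48,0,-0.8],[0,0,0]],
    [[0.48,0,-0.8],[0,0,0]],
    [[0.48,0,-0.8],[0,0,0]],
    [[0.48,0,-0.8],[0,0,0]],
    [[0,0,0],[0,0,0]],
    [[0,0,0],[0,0,0]],
    [[0,0,0],[0,0,0]],
  ],
)

```text
time_s: 13.1
tcp_pos: [0.6055, -0.2017, 0.3565]
tcp_rot: [0.721, -0.573, -0.305, -0.242]
force: [-0.2, -0.7, 0.2]
grip_width: 0.005
gripper_force: 0.0
```

```bash
python3 -c "
from h import *
st()
p,d=r.capture('scene');W=world('scene',d);cv2.imwrite('pics/scene5.png',p)
for H,n in((HF,'F'),(HE,'E')):
    o=(W-H)@e;l=abs((W-H)@yt);z=W[...,2]
    m=(abs(o+.047)<.04)&(l<.055)&(z>.005)&(z<.2); print(n,'inside z',m.sum(),np.percentile(z[m],[5,50,95]).round(4))
    m=(abs(o)<.08)&(l<.055)&(z>.1)&(z<.2)
    if m.sum()>20: print(n,'lid angle',np.pi/2+np.arctan(np.median(o[m]/(z[m]-.06))),'zmax',np.percentile(z[m],98))
p,d=r.capture('top');cv2.imwrite('pics/top5.png',p);W=world('top',d);z=W[...,2]
m=np.zeros(z.shape,bool);m[210:290,258:335]=((z>.045)&(z<.08))[210:290,258:335]
print(cv2.minAreaRect((W[m][:,:2]*1000).astype(np.float32)))
m[:]=0;m[172:195,355:375]=((z>.02)&(z<.08))[172:195,355:375]
print('vial',W[m].mean(0))"
```

```text
t 13.1 pos [ 0.6055 -0.2017  0.3565] F [-0.22 -0.74  0.22]
F off -0.1025 lat 0.0097
E off -0.4107 lat -0.0062
F inside z 860 [0.0644 0.0669 0.069 ]
E inside z 876 [0.0099 0.0392 0.0598]
E lid angle 2.094258714509071 zmax 0.16492069958080866
((526.939453125, 165.02713012695312), (120.98836517333984, 105.61664581298828), 13.055033683776855)
vial [ 0.6768786  -0.01028039  0.03819008]
```

View pics/scene5.png

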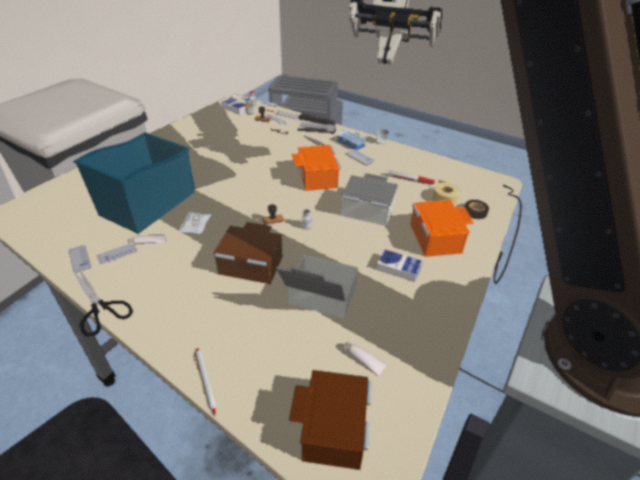

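View pics/top5.png

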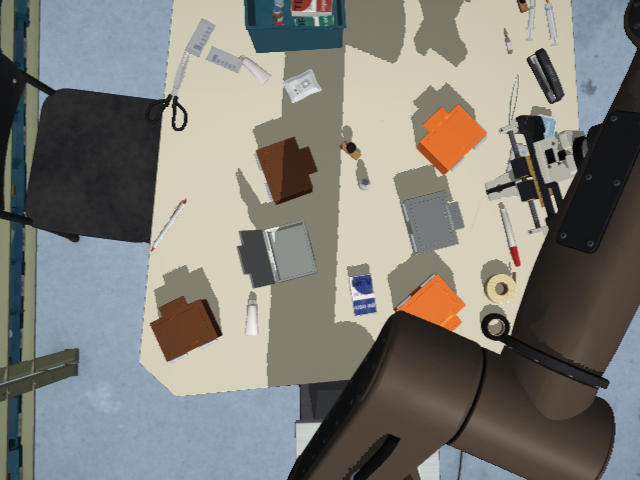

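The top view shows the filled box shut at (430,222) and the empty box open at (292,252), its lid leaning back at (258,258). Everything else is where it was, and the arm is clear.

```bash
python3 -c "
from cell import r
print(r.sign_off())"
```

```text
the job is handed in; nothing more can be done
None
```

Job handed in at about 13 s: the filled box's lid is fully shut, and the empty box's lid is open and leaning back on its stop. In the last pictures both boxes and the things around them stand where they were; the vials are now out of sight under the shut lid.

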